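Take the combination key safe off the chest hasp and present it

ROBOT

A 7-joint arm with a two-finger parallel gripper is mounted at the origin on the work surface. World frame = base frame: x ahead of the robot, y to its left, z up, the work surface at z = 0. Lengths are in m, angles in rad, forces in N, time in s.
With the tool pointing down it reaches from about 0.425 to 0.875 m from the base axis. Payload 8.4 kg.
Tool frame: the origin (TCP) lies at the very end of the fingers, on their centre line; the grasp point (between the pads) lies arm.tcp_to_grasp behind it (arm.tcp_to_grasp is the distance from the TCP to the grasp point, in m); z points along the fingers, y is the line along which they close (so a half turn about z gives the same grasp; the last joint's range is limited). The gripper opens to 87 mm and grips with 3 to 60 N. Pads are 19 mm wide; open, the fingers measure 117 mm over their backs; the gripper's body (75 mm by 190 mm) begins 51 mm behind the grasp point.
Start: joints at [-1.326, 0.333, 0.04, 1.465, -0.013, 1.343, -0.059], TCP at [0.219, 0.612, 0.223] pointing down, gripper open.
Joint ranges: [-2.58, 2.58], [-0.38, 2.09], [-1.3, 1.39], [0.25, 2.4], [-1.5, 4.64], [0.08, 2.09], [-2.65, 2.65]. Speed limits (rad/s): [2.22, 2.22, 2.79, 2.79, 3.14, 3.14, 3.14].

INTERFACE

Orientations are given as a unit quaternion [x, y, z, w].
In Python, from cell import arm, vision gives the robot as it stands.
- The arm moves only by the shell command python3 -m jog 'ROWS' [FORCE]. ROWS is JSON, a list of rows, each a list of 7 numbers: the shift along the world's x, y, z in mm, then the turn, a rotation vector about the world's x, y, z in units of 6 degrees (1.0 is 6 degrees), then the finger opening in mm, from 0 to 87. In form: [[tx, ty, tz, rx, ry, rz, claw], ...]. A call has 1 to 12 rows; each row shifts and turns the commanded pose from where the row before left it; what a row does not reach is not made up. A row lasts 1/12 s, in which the tool goes at most 41.7 mm and 7.16 degrees, less where a joint would pass 70% of its speed; a pose out of reach is approached as far as the arm can. A call is refused whole if a number of a shift passes 41.7 or a number of a turn 1, either way. A call with a gripper value outside its range is refused whole. The fingers move at their own pace and stop on an object; FORCE is the grip in N (left out, the last holds). Time passes only in rows, so rows that do not move let the fingers close. It gives the time, the measured TCP pose, the force and the opening at its end, in the units of the state.
- arm.state(): the state, without advancing time (a new reading comes with each control period).
- vision.read_camera(name): name is "scene" or "top" or "wrist"; returns the picture (480x640x3 uint8, blue, green, red); there is no depth.
- vision.calibration(name): a dict with "vertical_fov" (degrees; the focal length in pixels is half the picture's height over the tangent of half this angle, whatever the lens; pixels are square), "cx", "cy" (the principal point, pixels), "R" (3x3) and "t" (3): a world point X has camera coordinates R X + t; the wrist camera has in their place "hand_eye" (4x4, takes a point from camera to tool coordinates, whose origin is the TCP and whose axes are the flange's). Camera axes: x right, y down, z forward; pixel columns grow to the right and rows downward; lengths in m; the calibration is good to about 2 mm. A picture is of the moment at which its call begins: read the wrist's pose just before it. calibration takes no time and is no camera call.
- arm.job_done(): hands the job in, once; it reports no verdict.
Trained networks look in the newest picture that a camera, given by its name, has taken for a name from the list of things; names that differ only in an ending like _2 or _b are one class to them, and where a whole thing is asked for, a point or a joint stands for the part that bears it (a point fixed in the world has none). Each returns a list of dicts, best first, with "score" (0 to 1); they miss things now and then, are a little off and sometimes report something else, mostly with a low value. They report only what shows in the picture. A call takes as long as a camera call. They do not tell look-alikes from the thing itself.
- vision.recognise(label, camera): "box" ([left, top, right, bottom] in pixels, round what is visible of it).
The state is a dict: "time": time; "q": joint angles; "joint_velocities": joint speeds; "effort": joint torques, N m; "tool_pos": TCP position; "orientation": TCP orientation; "ft_force": force on the tool from outside, world axes, zero at the start; "ft_torque": the same for the moment, N m; "opening": opening from 0.0 (shut) to 1.0 (fully open).
Only numpy, scipy, OpenCV 4.12 (cv2) and the standard library are available. Lean on these libraries where they do the work, as an engineer would, in place of code of your own. Each camera call takes 0.05 s, during which the arm holds its last target. There are 200 camera calls.

TASK

The shackle key safe that locks the parts chest has all but its last number dialled. Slide the smoked hood off its dial, right back to the end stop, turn the dial until it clicks home with its red zero mark at the white index, then grip the safe, draw it off its shackle until the shackle is fully open, and unhook it from the staple. Finish while holding the open safe in the gripper: dial side up, still, and at least 10 cm clear above the chest's lid; do not shift the meter, the dropper bottle or the tape roll.

Things in the scene. Friction and masses are not known exactly. Their poses are not given: they have to be found in the camera images.
- chest: Low grey steel chest, fixed to the bench, 420 (its x) x 340 (y) x 85 mm high; origin: centre of its underside. Flat lid of two leaves that meet at a seam across the middle (x = 0); the hasp strap lies flush in the lid, so a safe slides over it freely.
- keysafe: Loose black key safe (padlock with key compartment), 0.5 to 0.7 kg, lying dial up on the chest's near leaf; origin: centre of its underside. Box 120 (its x) x 60 (y) x 30 mm, may be gripped across the 60. Its +x end faces the staple, away from the robot, and carries the shackle; dial axis at x = +32, y = 0. Locked on the staple it can shift only some mm.
- shackle_bow (a point): Centre of the bar at the shackle's outermost point, moves with the shackle. Shackle: 8 mm steel bar, U-shaped, 15 mm above the safe's underside; heel leg (never leaves the box) at the safe's y = -19 mm, toe leg (comes out of its socket) at y = +19; closed, the bow reaches 39 mm (inside) and 47 mm (outside) beyond the box.
- shackle (a joint): How far the shackle is drawn out, m: 0 shut, 0.018 fully open, when a gap of 14 mm is free between toe end and box on the safe's +y side. Unlocked it draws out against about 5 N (pull the box towards its -x while the staple holds the bow) and stays where left. From the start: about 16 mm of slack, then 18 mm of shackle.
- staple_leg (a point): Foot, at lid height, of the fixed 6 mm steel staple leg that stands inside the shackle, at the start about 20 mm beyond the box's +x end and at y = +5 mm in the safe's frame. To unhook the open safe: push it forward, the toe leg kept midway between both staple legs, till this leg is at the gap (7 mm from the box's end), shift the safe 40 mm to its own -y, then lift.
- staple_leg2 (a point): Foot of the staple's second leg, 28 mm from the first along the chest's +y, outside the shackle's toe leg. Both legs are upright and joined by a crossbar, underside 30 mm and top 36 mm above the lid, so the shackle cannot be lifted out. Should the shackle's bow run against this leg from behind, the shackle is pushed shut again.
- hood (a joint): Travel of the smoked hood over the dial, m: 0 forward over the dial, 0.060 at its end stop, dial bare. Slides towards the safe's -x (the robot) against about 1.5 N, stays where left; starts 0 to 12 mm open. 44 (along x) x 58 mm, roof 47 mm above the lid; at the end stop it covers the safe's x = -50 to -6 mm.
- hood_grip (a point): Centre of the orange grip block on the hood's roof, 24 (along the slide) x 22 x 11 mm, its top 58 mm above the lid.
- dial (a joint): Dial angle relative to the safe, rad, grows clockwise from above: 0 (or a full turn) with the red zero mark at the white index, on the +x (shackle) side. 12 notches, 0.524 apart; a sprung ball draws it into the nearest and yields at about 0.03 Nm. Starts 3 to 6 notches before zero (-1.5 to -3.2); turns either way without end. Only in the zero notch (within about 0.1) is the shackle free.
- dial_knob (a point): On the dial axis, mid-height of the round aluminium knob: diameter 24 mm, 10 mm tall, top 43 mm above the lid, on a black disc of diameter 36 mm, top 34 mm above the lid. With the hood at its end stop the hood's edge is 38 mm from this axis. Once the knob is turned, the safe follows by up to 0.2 rad until shackle meets staple.
- meter: Red hand multimeter lying on the chest's far leaf, 150 x 74 x 38 mm; origin: centre of its underside. To be left alone.
- bottle: White dropper bottle standing on the chest, diameter 32 mm, 70 mm high; origin: centre of its underside. On the near leaf to the +y side of the safe, or on the far leaf, changing places with the tape roll. To be left alone.
- roll: Amber tape roll lying flat on the chest, diameter 56 mm, 20 mm high; origin: centre of its underside. In the other of the two places. To be left alone.
There are look-alikes about, which are no part of the job. Of the things that look like the keysafe, the smallest one is meant.

How it is judged:
By the outcome, as a careful person would: the job done as asked, in the order asked, and still so for the second after the job is handed in, while the arm keeps its last pose, push and grip.
It also fails if it takes over 72 s, if anything falls off the work surface, if the arm or the gripper's body presses on something with over 40 N, if the wrist force passes 120 N, or if a joint passes its speed limit or range.

## Working session

There is one attempt and no reset: what is moved stays moved. The work goes in short steps, Python scripts to look and compute and a shell command to move; the robot and the scene stay as the last step left them, time stands still between calls to the robot, and variables do not carry over. Pictures are saved under pics/ and viewed, on a budget of 10 in all, crops included, one or two more only if the job needs it, and the job is handed in when it is done.

```bash
mkdir -p pics && ls
cat > h.py <<'E'
import numpy as np, cv2
from cell import arm, vision
from scipy.spatial.transform import Rotation as Ro
def cam(name, st=None):
    c=vision.calibration(name); f=240/np.tan(np.radians(c["vertical_fov"])/2)
    K=np.array([[f,0,c["cx"]],[0,f,c["cy"]],[0,0,1]])
    if name=="wrist":
        T=np.eye(4);T[:3,:3]=Ro.from_quat(st["orientation"]).as_matrix();T[:3,3]=st["tool_pos"]
        W=np.linalg.inv(T@np.array(c["hand_eye"])); R,t=W[:3,:3],W[:3,3]
    else: R,t=np.array(c["R"]),np.array(c["t"])
    return K,R,t
def ray2z(C,uv,z):
    K,R,t=C; d=R.T@np.linalg.inv(K)@np.array([uv[0],uv[1],1.]); o=-R.T@t
    return o+d*(z-o[2])/d[2]
def proj(C,X):
    K,R,t=C; p=K@(R@np.array(X,float)+t); return p[:2]/p[2]
def shot(name,fn=None):
    st=arm.state(); im=vision.read_camera(name)
    if fn: cv2.imwrite("pics/"+fn,im)
    return im,cam(name,st),st
E
python3 - <<'E'
from h import *
ims=[]
for n in ["scene","top"]:
    im,C,st=shot(n,n+"0.png"); print(n,C[1].tolist(),C[2],C[0][0,0], -C[1].T@C[2])
    for l in ["chest","keysafe","hood_grip","dial_knob","staple_leg","meter","bottle","roll","shackle_bow"]:
        try: print(l,[(round(r["score"],2),[round(float(x)) for x in r["box"]]) for r in vision.recognise(l,n)])
        except Exception as e: print(l,e)
print(arm.state(), arm.tcp_to_grasp)
E
```

```text
pics
scene [[0.6289579352831803, 0.7774393319385672, -2.8270700048092356e-05], [0.5692072629912719, -0.46052041092017704, -0.681119697912119], [-0.5295422621493997, 0.4283795469917127, -0.732172081082631]] [-0.32768359 -0.16947309  1.58484284] 596.2927253748148 [ 1.14180577 -0.50220597  1.04493696]
chest [(0.82, [275, 200, 519, 420])]
keysafe [(0.9, [313, 124, 388, 186]), (0.72, [340, 215, 396, 278]), (0.58, [94, 263, 191, 335])]
hood_grip [(0.82, [339, 139, 377, 165]), (0.76, [356, 229, 388, 253]), (0.65, [125, 278, 172, 321])]
dial_knob []
staple_leg [(0.82, [278, 201, 519, 418])]
meter [(0.79, [346, 292, 408, 369]), (0.57, [275, 198, 516, 421])]
bottle [(0.64, [423, 223, 438, 249])]
roll [(0.73, [442, 291, 474, 312])]
shackle_bow [(0.75, [277, 200, 520, 420]), (0.6, [368, 266, 394, 276]), (0.6, [357, 166, 383, 183]), (0.54, [152, 308, 194, 336]), (0.3, [345, 292, 410, 370])]
top [[0.02294265117412785, -0.9997367122369669, 0.00037545002617260704], [-0.9941672628359121, -0.022854422387063738, -0.10539985238463961], [0.10538068258676465, 0.002044891922213655, -0.9944298518018121]] [0
[... 651 characters left out ...]
2617962,  0.33318893,  0.03989852,  1.46540987, -0.01341401,
        1.34330119, -0.05848791]), 'joint_velocities': array([-1.24023697e-03,  4.44515208e-05, -4.41891174e-04, -1.60944093e-04,
        3.37601564e-04,  2.49745718e-04,  4.00905764e-04]), 'effort': array([ 1.35983787e-04, -6.56104445e+01,  1.33393452e+00, -4.04084802e+01,
       -5.98101597e-02,  3.49864899e-02,  3.98289853e-05]), 'tool_pos': array([0.21909903, 0.61192507, 0.22254819]), 'orientation': array([ 1.71072930e-01,  9.85258368e-01, -1.94248058e-05, -1.33835452e-05]), 'ft_force': array([0.70656987, 0.60429187, 0.07935515]), 'ft_torque': array([ 0.05057242, -0.01418055, -0.05018777]), 'opening': 0.9973622411872414} 0.0187
```

Run:
```python
from h import *
t=cv2.imread("pics/top0.png");s=cv2.imread("pics/scene0.png")
a=cv2.resize(t[95:280,215:390],None,fx=2.25,fy=2.25,interpolation=cv2.INTER_CUBIC)
b=cv2.resize(s[190:430,270:525],(400,376),interpolation=cv2.INTER_CUBIC)
h=max(a.shape[0],b.shape[0]);o=np.zeros((h,a.shape[1]+b.shape[1],3),np.uint8)
o[:a.shape[0],:a.shape[1]]=a;o[:b.shape[0],a.shape[1]:]=b
print(o.shape);cv2.imwrite("pics/v1.png",o)
C=cam("top")
for n,uv in dict(c00=(220,99),c11=(383,274),grip=(292.5,214),k1=(274,181),k2=(309,246)).items(): print(n,ray2z(C,uv,0.085 if n[0]=='c' else .143 if n=='grip' else .115))
```

```text
(416, 794, 3)
c00 [0.86819891 0.34499323 0.085     ]
c11 [ 0.3850365 -0.1207908  0.085    ]
grip [0.53556158 0.12655179 0.143     ]
k1 [0.62913038 0.18123584 0.115     ]
k2 [0.45430411 0.08167931 0.115     ]
```

View pics/v1.png

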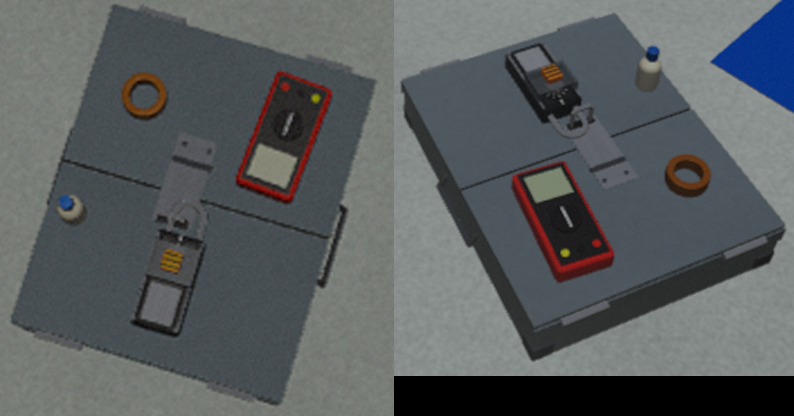

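The safe lies at yaw ≈ -17° (crop (170,285)), with its shackle on the staple at (183,222). The bottle is at (68,210) on the near leaf, the roll and meter on the far leaf. I'm moving above the safe for a wrist view.

```bash
python3 -m jog '[[18,-36,8,0,0,0,87],[18,-36,8,0,0,0,87],[18,-36,8,0,0,0,87],[18,-36,8,0,0,0,87],[18,-36,8,0,0,0,87],[18,-36,8,0,0,0,87],[18,-36,8,0,0,0,87],[18,-36,8,0,0,0,87],[18,-36,8,0,0,0,87],[18,-36,8,0,0,0,87],[18,-36,8,0,0,0,87],[18,-36,8,0,0,0,87]]' && python3 -m jog '[[25,-27,0,0,0,0,87],[25,-27,0,0,0,0,87],[0,0,0,0,0,0,87]]'
python3 - <<'E'
from h import *
im,C,st=shot("wrist","w1.png"); print(np.round(vision.calibration("wrist")["hand_eye"],3).tolist(),C[0][0,0])
print("cam pos",-C[1].T@C[2],st["tool_pos"],st["q"],st["time"])
for l in ["keysafe","hood_grip","dial_knob","staple_leg","bottle","shackle_bow"]:
    print(l,[(round(r["score"],2),[round(float(x)) for x in r["box"]]) for r in vision.recognise(l,"wrist")])
E
```

```text
time: 2.0
tool_pos: [0.4356, 0.1779, 0.3193]
orientation: [0.171, 0.985, 0.0, 0.0]
ft_force: [1.1, 0.6, 0.0]
opening: 1.003
time: 2.25
tool_pos: [0.4887, 0.1191, 0.3191]
orientation: [0.175, 0.984, -0.0, 0.001]
ft_force: [-0.8, -0.0, 0.4]
opening: 1.001
[[0.0, -0.962, -0.275, 0.075], [1.0, 0.0, 0.001, 0.001], [-0.001, -0.275, 0.962, -0.162], [0.0, 0.0, 0.0, 1.0]] 408.3083949548142
cam pos [0.41759512 0.14593178 0.4805781 ] [0.48866566 0.11909867 0.31912958] [-0.83125081 -0.0278239   0.49593807  1.68024354  0.01542967  1.48381782
  0.88134638] 2.25
keysafe [(0.85, [0, 216, 18, 261]), (0.84, [317, 169, 393, 333])]
hood_grip [(0.94, [326, 240, 394, 299])]
dial_knob []
staple_leg [(0.7, [169, 108, 535, 423])]
bottle [(0.7, [475, 258, 530, 304])]
shackle_bow [(0.75, [338, 297, 384, 330]), (0.75, [0, 215, 13, 262])]
```

View pics/w1.png

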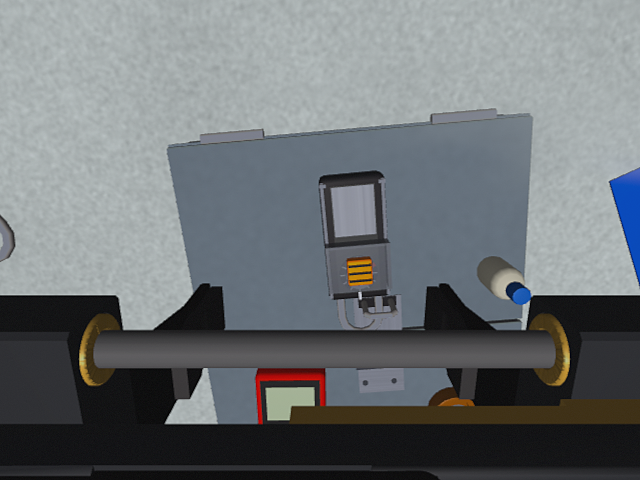

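Run:
```python
from h import *
im=cv2.imread("pics/w1.png")
# reconstruct from saved state (arm has not moved)
C=cam("wrist",arm.state())
for n,uv,z in [("nearL",(321,181),.115),("nearR",(382,175),.115),("leftfar",(331,297),.115),("gripL",(347,259),.143),("gripR",(372,259),.143),("gripc",(359.5,272),.143),("hoodL",(327,247),.132),("hoodR",(389,242),.132),("bowbot",(364,327),.104),("chestNL",(168,147),.085),("chestNR",(532,114),.085)]:
    print(n,np.round(ray2z(C,uv,z),4))
# orange blob
hsv=cv2.cvtColor(im,cv2.COLOR_BGR2HSV); m=cv2.inRange(hsv,(8,150,120),(28,255,255)); m[:230]=0;m[305:]=0;m[:,:320]=0;m[:,400:]=0
ys,xs=np.nonzero(m);print(xs.min(),xs.max(),ys.min(),ys.max(),xs.mean(),ys.mean())
c=cv2.resize(im[165:345,300:420],None,fx=4,fy=3.3,interpolation=cv2.INTER_CUBIC);cv2.imwrite("pics/v2.png",c)
```

```text
nearL [0.4572 0.1348 0.115 ]
nearR [0.4703 0.1876 0.115 ]
leftfar [0.5657 0.1063 0.115 ]
gripL [0.525  0.1347 0.143 ]
gripR [0.5323 0.1552 0.143 ]
gripc [0.5401 0.1412 0.143 ]
hoodL [0.5121 0.121  0.132 ]
hoodR [0.5261 0.1743 0.132 ]
bowbot [0.6127 0.1256 0.104 ]
chestNL [0.3823 0.0081 0.085 ]
chestNR [0.468  0.3378 0.085 ]
347 372 259 285 359.2835497835498 271.6969696969697
```

View pics/v2.png

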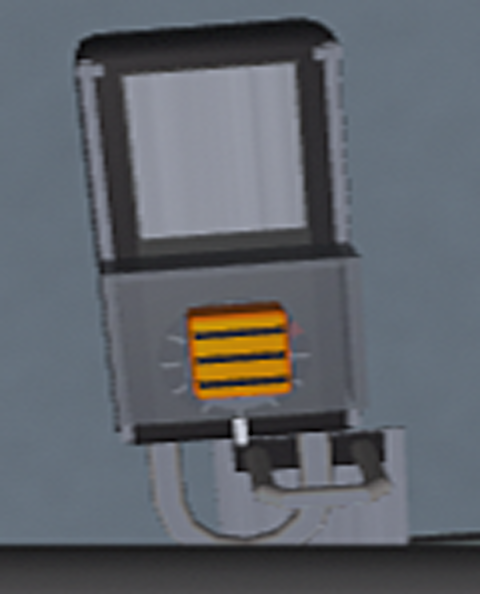

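Run:
```python
from h import *
st=arm.state();print(st["tool_pos"],st["orientation"],st["joint_velocities"])
im,C,st=shot("wrist","w2.png")
hsv=cv2.cvtColor(im,cv2.COLOR_BGR2HSV); m=cv2.inRange(hsv,(8,150,120),(28,255,255)); m[:230]=0;m[305:]=0;m[:,:310]=0;m[:,420:]=0
ys,xs=np.nonzero(m);print(xs.min(),xs.max(),ys.min(),ys.max(),xs.mean(),ys.mean(),ray2z(C,(xs.mean(),ys.mean()),.143))
d=cv2.absdiff(im,cv2.imread("pics/w1.png"));print("diff",d.max(),d.mean())
T=cam("top");t=cv2.imread("pics/top0.png")
hsv=cv2.cvtColor(t,cv2.COLOR_BGR2HSV); m=cv2.inRange(hsv,(8,150,120),(28,255,255));m[:195]=0;m[235:]=0;m[:,:275]=0;m[:,312:]=0
ys,xs=np.nonzero(m);print(xs.min(),xs.max(),ys.min(),ys.max(),ray2z(T,(xs.mean(),ys.mean()),.143))
S=cam("scene");s=cv2.imread("pics/scene0.png")
hsv=cv2.cvtColor(s,cv2.COLOR_BGR2HSV); m=cv2.inRange(hsv,(8,150,120),(28,255,255));m[:225]=0;m[258:]=0;m[:,:350]=0;m[:,395:]=0
ys,xs=np.nonzero(m);print(xs.min(),xs.max(),ys.min(),ys.max(),ray2z(S,(xs.mean(),ys.mean()),.141))
for uv in [(221.7,238),(339.4,274),(382,130),(265,97)]: print(ray2z(T,uv,.085))
```

```text
[0.48454985 0.12706698 0.31853194] [ 1.69995942e-01  9.85444755e-01  8.76875723e-05 -8.83057752e-05] [-0.00101031  0.00049081  0.00515161 -0.00126358  0.00187598 -0.00125028
  0.00216197]
339 364 268 293 351.6373873873874 279.9166666666667 [0.54478756 0.13235842 0.143     ]
diff 196 6.853488498263889
287 295 206 215 [0.54537384 0.13121271 0.143     ]
365 376 232 240 [0.54960766 0.12905771 0.141     ]
[0.47337196 0.32250158 0.085     ]
[ 0.38231254 -0.00214758  0.085     ]
[ 0.78849282 -0.11404774  0.085     ]
[0.87700263 0.21795118 0.085     ]
```

```bash
python3 -m jog '[[20,1.7,-20,0,0,0.27,42],[20,1.7,-20,0,0,0.27,42],[20.5,1.7,-20,0,0,0.27,42],[0,0,-30,0,0,0,42],[0,0,-30,0,0,0,42],[0,0,-30,0,0,0,42],[0,0,-20,0,0,0,42],[0,0,-9,0,0,0,42],[0,0,-5,0,0,0,42],[0,0,0,0,0,0,42],[0,0,0,0,0,0,42],[0,0,0,0,0,0,42]]' 20 && python3 -m jog '[[0,0,0,0,0,0,15],[0,0,0,0,0,0,15],[0,0,0,0,0,0,15],[0,0,0,0,0,0,15],[0,0,0,0,0,0,15],[0,0,0,0,0,0,15]]' 15
```

```text
time: 3.65
tool_pos: [0.5465, 0.1314, 0.1361]
orientation: [0.129, 0.992, 0.001, 0.001]
ft_force: [0.4, -0.0, 1.4]
opening: 0.485
time: 4.15
tool_pos: [0.5458, 0.1314, 0.1349]
orientation: [0.129, 0.992, 0.0, 0.0]
ft_force: [0.5, 1.6, 1.6]
opening: 0.25
```

```bash
python3 -m jog '[[-5.8,1.55,0,0,0,0,15],[-5.8,1.55,0,0,0,0,15],[-5.8,1.55,0,0,0,0,15],[-5.8,1.55,0,0,0,0,15],[-5.8,1.55,0,0,0,0,15],[-5.8,1.55,0,0,0,0,15],[-5.8,1.55,0,0,0,0,15],[-5.8,1.55,0,0,0,0,15],[0,0,0,0,0,0,15]]' 15 && python3 -m jog '[[-3.9,1,0,0,0,0,15],[-3.9,1,0,0,0,0,15],[0,0,0,0,0,0,15]]' &&  python3 -m jog '[[-3.9,1,0,0,0,0,15],[0,0,0,0,0,0,15]]'&&  python3 -m jog '[[-3.9,1,0,0,0,0,15],[0,0,0,0,0,0,15]]'
python3 - <<'E'
from h import *
im,C,st=shot("scene","s2.png");S=st
r=vision.recognise("hood_grip","scene");print(r[:3]);print(arm.state()["ft_force"],st["tool_pos"])
cv2.imwrite("pics/v3.png",cv2.resize(im[200:300,310:430],None,fx=5,fy=5,interpolation=cv2.INTER_CUBIC))
E
```

```text
time: 4.9
tool_pos: [0.498, 0.1442, 0.1348]
orientation: [0.129, 0.992, 0.0, -0.0]
ft_force: [-0.1, 4.6, 6.0]
opening: 0.248
time: 5.15
tool_pos: [0.4915, 0.1447, 0.1348]
orientation: [0.129, 0.992, -0.0, 0.001]
ft_force: [2.5, -0.4, 4.8]
opening: 0.247
time: 5.32
tool_pos: [0.4878, 0.1455, 0.1348]
orientation: [0.13, 0.992, -0.0, 0.001]
ft_force: [2.8, -1.5, 5.3]
opening: 0.251
time: 5.48
tool_pos: [0.484, 0.1465, 0.1348]
orientation: [0.13, 0.992, -0.0, 0.001]
ft_force: [3.2, -1.9, 4.6]
opening: 0.251
[{'box': [120.6, 276.8, 173.6, 320.5], 'score': 0.82}, {'box': [338.8, 212.2, 368.0, 232.5], 'score': 0.67}, {'box': [275.4, 199.3, 519.0, 418.5], 'score': 0.62}]
[ 3.79483626 -2.18493672  6.19313692] [0.48401119 0.14652194 0.13479084]
```

```bash
python3 -m jog '[[0,0,0,0,0,0,50],[0,0,0,0,0,0,50],[0,0,0,0,0,0,50],[0,0,8,0,0,0,50],[0,0,20,0,0,0,60],[0,0,30,0,0,0,87],[-2,-3,35,0,0,0,87],[-2,-3,30,0,0,0,87],[-2,-3,10,0,0,0,87],[0,0,0,0,0,0,87],[0,0,0,0,0,0,87],[0,0,0,0,0,0,87]]'
python3 - <<'E'
from h import *
im,C,st=shot("wrist","w3.png");print(st["tool_pos"],st["joint_velocities"].round(3),st["q"])
for l in ["keysafe","hood_grip","dial_knob"]:
    print(l,[(round(r["score"],2),[round(float(x)) for x in r["box"]]) for r in vision.recognise(l,"wrist")])
cv2.imwrite("pics/v3.png",cv2.resize(im[150:350,270:430],None,fx=3.75,fy=3,interpolation=cv2.INTER_CUBIC))
E
```

```text
time: 6.58
tool_pos: [0.4769, 0.1384, 0.2663]
orientation: [0.129, 0.992, -0.001, -0.001]
ft_force: [0.0, -0.3, 0.1]
opening: 0.978
[0.47689803 0.13841292 0.26631242] [-0.001  0.01  -0.001  0.007 -0.001 -0.     0.002] [-0.86307798 -0.02109174  0.48844016  1.78075634  0.01017955  1.38144708
  0.93538835]
keysafe [(0.94, [299, 186, 378, 373]), (0.27, [316, 283, 355, 323]), (0.18, [134, 142, 547, 424])]
hood_grip [(0.89, [302, 204, 377, 270])]
dial_knob [(0.79, [314, 282, 358, 323])]
```

View pics/v3.png

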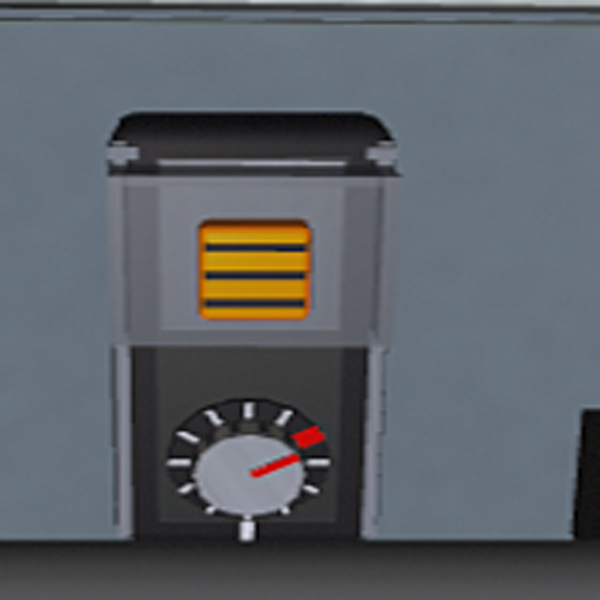

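Run:
```python
from h import *
st=arm.state();C=cam("wrist",st)
p=lambda u,v:(270+u/3.75,150+v/3)
im=cv2.imread("pics/w3.png")
hsv=cv2.cvtColor(im,cv2.COLOR_BGR2HSV); m=cv2.inRange(hsv,(8,150,120),(28,255,255)); m[:210]=0;m[265:]=0;m[:,:315]=0;m[:,360:]=0
ys,xs=np.nonzero(m);g=ray2z(C,(xs.mean(),ys.mean()),.143)
k=ray2z(C,p(250,475),.128);e=ray2z(C,p(248,345),.132);d=ray2z(C,p(248,463),.119)
red=ray2z(C,p(310,437),.119);idx=ray2z(C,p(247,528),.119)
print("grip",g,"knob",k,"hoodedge",e,"disc",d,"\nred",red,"idx",idx)
ax=np.array([np.cos(np.radians(-15)),np.sin(np.radians(-15))])
print("grip->knob along x",(k-g)[:2]@ax,"expected",32+28,"lat",(k-g)[:2]@[-ax[1],ax[0]], "edge-knob",(k-e)[:2]@ax)
print(np.degrees(np.arctan2((k-g)[1],(k-g)[0])),np.degrees(np.arctan2(*(red-k)[1::-1])),np.degrees(np.arctan2(*(idx-k)[1::-1])))
```

```text
grip [0.48310646 0.14723263 0.143     ] knob [0.54249749 0.13211249 0.128     ] hoodedge [0.50551391 0.14102398 0.132     ] disc [0.54304564 0.13178611 0.119     ] 
red [0.53904079 0.14676059 0.119     ] idx [0.56204618 0.126693   0.119     ]
grip->knob along x 0.061280711728910774 expected 60 lat 0.000766603477588142 edge-knob 0.038029855615786756
-14.283284224590277 103.27791676942064 -15.494992029810376
```

```bash
python3 -m jog '[[11,-1,-8,0,0,1,38],[11,-1,-8,0,0,1,38],[11,-1,-8,0,0,1,38],[11,-1,-8,0,0,1,38],[11,-1,-8,0,0,1,38],[10.5,-1.4,-8,0,0,1,38],[0,0,-8,0,0,1,38],[0,0,-8,0,0,1,38],[0,0,-8,0,0,1,38],[0,0,-8,0,0,1,38],[0,0,-20,0,0,0,38],[0,0,-10,0,0,0,38]]' 20 && python3 -m jog '[[0,0,-15,0,0,0,38],[0,0,-12,0,0,0,38],[0,0,-5,0,0,0,38],[0,0,-2.5,0,0,0,38],[0,0,0,0,0,0,38],[0,0,0,0,0,0,38],[0,0,0,0,0,0,38]]'
```

```text
time: 7.78
tool_pos: [0.5422, 0.1318, 0.1553]
orientation: [-0.384, 0.923, -0.0, -0.001]
ft_force: [-1.0, 0.4, -0.7]
opening: 0.438
time: 8.37
tool_pos: [0.5436, 0.1322, 0.1238]
orientation: [-0.384, 0.923, -0.0, 0.001]
ft_force: [-0.5, 0.7, -0.2]
opening: 0.439
```

```bash
python3 -m jog '[[-0.8,0,-2,0,0,0,38],[0,0,0,0,0,0,38],[0,0,0,0,0,0,15],[0,0,0,0,0,0,15],[0,0,0,0,0,0,15],[0,0,0,0,0,0,15],[0,0,0,0,0,0,15],[0,0,0,0,0,0,15]]' 20
```

```text
time: 9.03
tool_pos: [0.5425, 0.1319, 0.1212]
orientation: [-0.384, 0.923, -0.0, 0.0]
ft_force: [1.8, -0.1, 0.0]
opening: 0.262
```

```bash
python3 -m jog '[[0,0,0,0,0,-1,15],[0,0,0,0,0,-1,15],[0,0,0,0,0,-1,15],[0,0,0,0,0,-1,15],[0,0,0,0,0,-1,15],[0,0,0,0,0,-1,15],[0,0,0,0,0,-1,15],[0,0,0,0,0,-1,15],[0,0,0,0,0,-1,15],[0,0,0,0,0,-1,15]]' 20; python3 -m jog '[[0,0,0,0,0,-1,15],[0,0,0,0,0,-1,15],[0,0,0,0,0,-1,15],[0,0,0,0,0,-1,15],[0,0,0,0,0,-1,15],[0,0,0,0,0,-1,15],[0,0,0,0,0,-1,15],[0,0,0,0,0,-1,15],[0,0,0,0,0,-1,15],[0,0,0,0,0,-1,15],[0,0,0,0,0,0,15],[0,0,0,0,0,0,15]]' 20
python3 - <<'E'
from h import *
im,C,st=shot("top","t2.png");print(st["tool_pos"],st["orientation"],st["ft_torque"],st["q"])
im,C,st=shot("wrist","w4.png")
a=proj(C,[.5425,.132,.119]);print(a, [proj(C,np.array([.5425,.132,.119])+[.018*np.cos(t),.018*np.sin(t),0]).round() for t in np.radians([-15,75,165,255])])
E
```

```text
time: 9.87
tool_pos: [0.5427, 0.1312, 0.1211]
orientation: [0.132, 0.991, -0.0, 0.0]
ft_force: [1.5, -3.5, -0.0]
opening: 0.263
time: 10.87
tool_pos: [0.5422, 0.1306, 0.1211]
orientation: [0.608, 0.794, -0.001, 0.0]
ft_force: [-1.1, -5.0, 3.4]
opening: 0.261
[0.54217162 0.13058839 0.12112108] [ 6.08285906e-01  7.93717517e-01 -8.32042983e-04  2.58563365e-04] [-1.20299344  0.29812591 -0.03920895] [-0.9937329   0.28126636  0.79482295  1.84857561 -0.22201923  1.10436357
  0.14540402]
[325.24325457 304.20377168] [array([360., 323.]), array([347., 271.]), array([289., 285.]), array([305., 336.])]
```

```bash
python3 -m jog '[[0,0,0,0,0,0,38],[0,0,0,0,0,0,38],[0,0,0,0,0,0,38],[0,0,4,0,0,0,38],[-2,0,20,0,0,1,38],[-11,0,22,0,0,1,50],[-11,1,25,0,0,1,60],[-11,1,25,0,0,1,87],[-11,1,25,0,0,1,87],[-10,1,20,0,0,1,87],[-9,2,4,0,0,1,87],[0,0,0,0,0,1,87]]' && python3 -m jog '[[0,0,0,0,0,1,87],[0,0,0,0,0,1,87],[0,0,0,0,0,0,87],[0,0,0,0,0,0,87],[0,0,0,0,0,0,87]]'
python3 - <<'E'
from h import *
im,C,st=shot("wrist","w5.png");print(st["tool_pos"],st["joint_velocities"].round(3),st["q"])
for l in ["keysafe","hood_grip","dial_knob"]:
    print(l,[(round(r["score"],2),[round(float(x)) for x in r["box"]]) for r in vision.recognise(l,"wrist")])
cv2.imwrite("pics/v5.png",cv2.resize(im[150:350,270:430],None,fx=3.75,fy=3,interpolation=cv2.INTER_CUBIC))
E
```

```text
time: 11.97
tool_pos: [0.4769, 0.1389, 0.2683]
orientation: [0.229, 0.973, 0.002, 0.001]
ft_force: [-0.2, 0.1, -1.3]
opening: 0.88
time: 12.38
tool_pos: [0.4773, 0.1381, 0.2662]
orientation: [0.131, 0.991, 0.0, 0.0]
ft_force: [0.6, -0.2, 0.5]
opening: 1.0
[0.47729564 0.13809587 0.26616446] [ 0.002  0.003 -0.001  0.001 -0.001 -0.001  0.01 ] [-1.09673001 -0.03838113  0.71716549  1.79022478  0.02557051  1.38026213
  0.92353709]
keysafe [(0.71, [299, 186, 379, 372])]
hood_grip [(0.83, [301, 202, 379, 267]), (0.43, [130, 144, 545, 428])]
dial_knob []
```

View pics/v5.png

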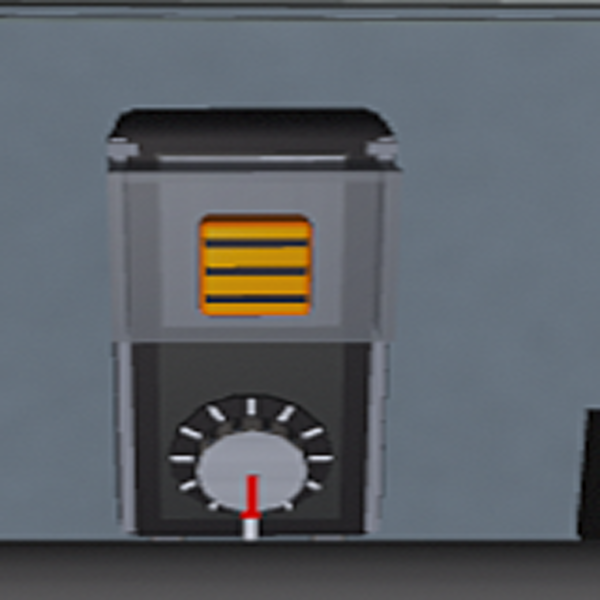

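Dial zero mark (251,515) sits exactly at the white index, the hood is back and the safe is unrotated. Next I grip the safe across its 60 mm.

```bash
python3 -m jog '[[9,0.5,-20,0,0,0,87],[9,0.5,-25,0,0,0,87],[9,0.5,-25,0,0,0,87],[8.5,0.5,-25,0,0,0,87],[0,0,-25,0,0,0,87],[0,0,-20,0,0,0,87],[0,0,-15,0,0,0,87],[0,0,-10,0,0,0,87],[0,0,-6,0,0,0,87],[0,0,0,0,0,0,87],[0,0,0,0,0,0,87],[0,0,0,0,0,0,87]]'
python3 - <<'E'
from h import *
im,C,st=shot("top");T=C;print(st["tool_pos"])
for l in ["meter","bottle"]: print(l,[(round(r["score"],2),np.round(r["box"])) for r in vision.recognise(l,"top")])
t=cv2.imread("pics/top0.png")
hsv=cv2.cvtColor(t,cv2.COLOR_BGR2HSV);m=cv2.inRange(hsv,(0,150,90),(6,255,255))|cv2.inRange(hsv,(172,150,90),(180,255,255));m[:,:310]=0;m[:115]=0;m[200:]=0;m[:,375:]=0
c=max(cv2.findContours(m,0,1)[0],key=cv2.contourArea);r=cv2.minAreaRect(c);print(r)
for p in cv2.boxPoints(r): print(p,ray2z(T,p,.115))
E
```

```text
time: 13.58
tool_pos: [0.5135, 0.1402, 0.096]
orientation: [0.129, 0.992, 0.0, 0.001]
ft_force: [0.4, -0.4, 0.9]
opening: 0.999
[0.5134543  0.14023967 0.09602631]
meter [(0.6, array([321., 129., 361., 186.]))]
bottle []
((340.9793701171875, 154.95361328125), (26.492650985717773, 52.913509368896484), 21.037513732910156)
[319.11853 174.89175] [0.64884783 0.05918597 0.115     ]
[338.1134  125.50516] [0.78836539 0.0102592  0.115     ]
[362.8402  135.01547] [ 0.76305478 -0.05806607  0.115     ]
[343.84534 184.40207] [ 0.62410369 -0.00849521  0.115     ]
```

```bash
python3 -m jog '[[0,0,-3,0,0,0,87],[0,0,0,0,0,0,50],[0,0,0,0,0,0,50],[0,0,0,0,0,0,50],[0,0,0,0,0,0,50],[0,0,0,0,0,0,50],[0,0,0,0,0,0,50]]' 35 && python3 -m jog '[[-3.9,1.04,0,0,0,0,50],[-3.9,1.04,0,0,0,0,50],[0,0,0,0,0,0,50]]' && python3 -m jog '[[-3.9,1.04,0,0,0,0,50],[-3.9,1.04,0,0,0,0,50],[0,0,0,0,0,0,50]]' && python3 -m jog '[[-3.9,1.04,0,0,0,0,50],[-3.9,1.04,0,0,0,0,50],[0,0,0,0,0,0,50]]'
```

```text
time: 14.32
tool_pos: [0.5128, 0.1397, 0.0921]
orientation: [0.129, 0.992, -0.0, -0.0]
ft_force: [0.0, -1.4, 1.2]
opening: 0.685
time: 14.57
tool_pos: [0.5051, 0.1419, 0.0921]
orientation: [0.129, 0.992, -0.0, 0.001]
ft_force: [5.1, -1.6, -3.7]
opening: 0.689
time: 14.82
tool_pos: [0.4972, 0.144, 0.0921]
orientation: [0.129, 0.992, -0.0, 0.0]
ft_force: [4.3, -1.5, -3.3]
opening: 0.686
time: 15.07
tool_pos: [0.4912, 0.1456, 0.0925]
orientation: [0.13, 0.992, 0.0, 0.002]
ft_force: [11.9, -4.0, -9.1]
opening: 0.686
```

```bash
python3 -m jog '[[-1.95,0.52,0,0,0,0,50],[-1.95,0.52,0,0,0,0,50],[0,0,0,0,0,0,50]]' && python3 -m jog '[[-1.95,0.52,0,0,0,0,50],[-1.95,0.52,0,0,0,0,50],[0,0,0,0,0,0,50]]'&& python3 -m jog '[[-1.95,0.52,0,0,0,0,50],[-1.95,0.52,0,0,0,0,50],[0,0,0,0,0,0,50]]'
python3 - <<'E'
from h import *
im,C,st=shot("wrist","w6.png");print(st["tool_pos"],st["ft_force"])
im2,_,_=shot("scene","s6.png")
o=np.hstack([im[:480,200:460][::,::][100:400],cv2.resize(im2[200:300,310:430],(540,450))[75:375]])
cv2.imwrite("pics/v6.png",o)
E
```

```text
time: 15.32
tool_pos: [0.4906, 0.1461, 0.0936]
orientation: [0.13, 0.991, 0.001, 0.005]
ft_force: [22.5, -5.0, -9.7]
opening: 0.686
time: 15.57
tool_pos: [0.4897, 0.1468, 0.0947]
orientation: [0.131, 0.991, 0.001, 0.008]
ft_force: [31.5, -7.4, -9.8]
opening: 0.686
time: 15.82
tool_pos: [0.4882, 0.1475, 0.0957]
orientation: [0.131, 0.991, 0.002, 0.01]
ft_force: [39.8, -9.1, -10.4]
opening: 0.686
[0.48817412 0.14751376 0.09567598] [ 39.75934798  -9.09062535 -10.42742035]
```

View pics/v6.png

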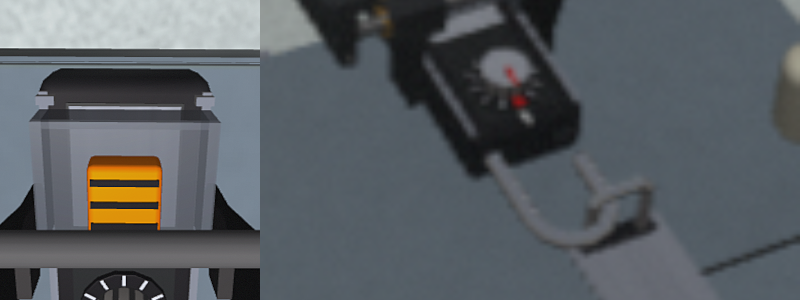

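Scene crop: the toe end has come out of the box (≈(580,160)) with a clear gap, and the bow is tight on the staple. It is at its hard stop, so I relax the pull, then push forward.

```bash
python3 -m jog '[[4,-1.1,0,0,0,0,50],[5,-1.3,0,0,0,0,50],[4,-1.1,0,0,0,0,50],[0,0,0,0,0,0,50],[0,0,0,0,0,0,50],[0,0,0,0,0,0,50]]'
python3 - <<'E'
from h import *
im,C,st=shot("scene","s7.png");print(st["tool_pos"],st["orientation"],st["ft_force"])
t,T,_=shot("top","t7.png")
# red dial marks in scene
hsv=cv2.cvtColor(im,cv2.COLOR_BGR2HSV);m=cv2.inRange(hsv,(0,150,90),(6,255,255))|cv2.inRange(hsv,(174,150,90),(180,255,255));m[:200]=0;m[255:]=0;m[:,:330]=0;m[:,400:]=0
ys,xs=np.nonzero(m);print(len(xs),xs.mean() if len(xs) else 0,ys.mean() if len(xs) else 0)
cv2.imwrite("pics/v7.png",np.hstack([cv2.resize(im[205:275,325:405],(480,420),interpolation=2),cv2.resize(t[160:240,270:330],(315,420),interpolation=2)]))
E
```

```text
time: 16.42
tool_pos: [0.4902, 0.1466, 0.0922]
orientation: [0.129, 0.992, 0.0, -0.001]
ft_force: [-1.4, 0.1, 4.8]
opening: 0.683
[0.49015966 0.14657339 0.09223795] [ 1.28847320e-01  9.91664195e-01  2.81828229e-04 -6.42837948e-04] [-1.39250278  0.08218478  4.76594817]
4 367.0 238.25
```

View pics/v7.png

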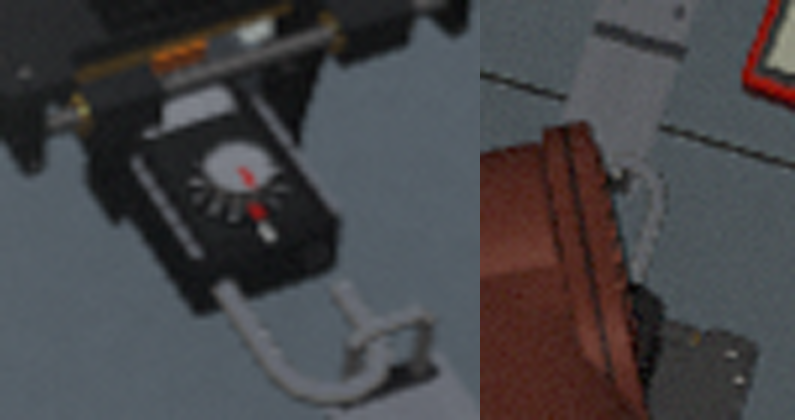

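Run:
```python
from h import *
S=cam("scene");im=cv2.imread("pics/s7.png")
k=ray2z(S,(365.5,233),.128);ir=ray2z(S,(325+266/6,205+233/6),.116);print("knob",k,"index",ir)
st=arm.state();q=Ro.from_quat(st["orientation"]).as_matrix();ty=q[:2,1];tx=-q[:2,0];tp=st["tool_pos"][:2]
print("knob rel tool",(k[:2]-tp)@tx,(k[:2]-tp)@ty,"yaw",np.degrees(np.arctan2(tx[1],tx[0])))
big=cv2.resize(im[205:275,325:405],(800,700),interpolation=2)
def P(x,y,z):  # safe frame, origin so knob is k
    w=k[:2]+tx*(x-.032)+ty*y; u=proj(S,[*w,.085+z]); return tuple(int(v) for v in ((u-[325,205])*10))
for n,X in dict(sock=(.06,.019,.015),toeend=(.074,.019,.015),toe2=(.094,.019,.015),heel=(.06,-.019,.015),bow=(.121,0,.015),leg=(.114,.005,0),legt=(.114,.005,.033),leg2=(.114,.033,0),leg2t=(.114,.033,.033),cR=(.06,.03,.03),cL=(.06,-.03,.03),cRb=(.06,.03,0)).items():
    p=P(*X);cv2.circle(big,p,4,(0,255,0),-1);cv2.putText(big,n,(p[0]+5,p[1]),0,.45,(0,255,255),1)
cv2.imwrite("pics/v8.png",big[150:])
```

```text
knob [0.52675378 0.1366964  0.128     ] index [0.54741638 0.12988088 0.116     ]
knob rel tool 0.037908919717300794 -0.0002049305485277656 yaw -14.805738291469323
```

View pics/v8.png

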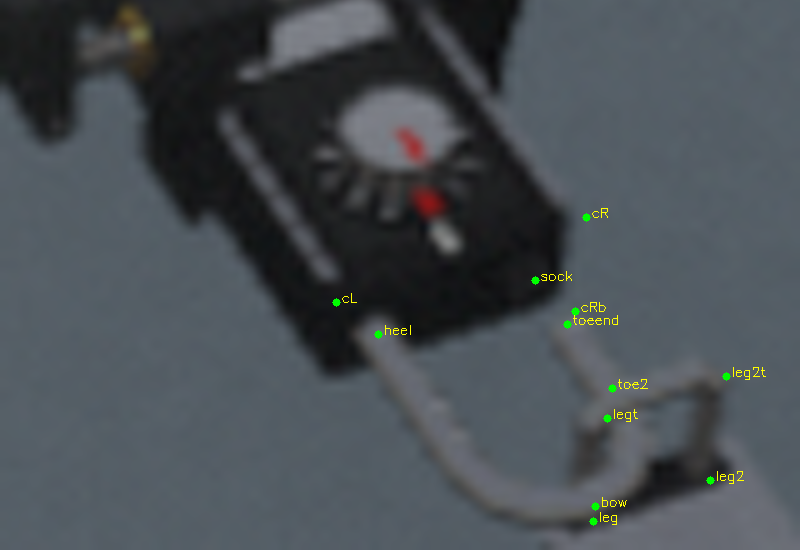

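```bash
python3 -m jog '[[4.5,-1.2,0.1,0,0,0,50],[4.5,-1.2,0.1,0,0,0,50],[4.5,-1.2,0.1,0,0,0,50],[4.5,-1.2,0.1,0,0,0,50],[4.5,-1.2,0.1,0,0,0,50],[0,0,0,0,0,0,50]]' && python3 -m jog '[[4.5,-1.2,0.1,0,0,0,50],[4.5,-1.2,0.1,0,0,0,50],[4.5,-1.2,0,0,0,0,50],[4.5,-1.2,0,0,0,0,50],[4.5,-1.2,0,0,0,0,50],[0,0,0,0,0,0,50],[0,0,0,0,0,0,50],[0,0,0,0,0,0,50]]'
python3 - <<'E'
from h import *
S=cam("scene");im,_,st=shot("scene","s9.png");print(st["tool_pos"],st["ft_force"])
q=Ro.from_quat(st["orientation"]).as_matrix();ty=q[:2,1];tx=-q[:2,0]
k=st["tool_pos"][:2]+tx*.036-ty*.001   # scene-frame biased knob guess
big=cv2.resize(im[215:285,330:410],(800,700),interpolation=2)
for n,X in dict(sock=(.06,.019,.015),toeend=(.074,.019,.015),leg=(.067,.005,0),legt=(.067,.005,.033),leg2=(.067,.033,0),leg2t=(.067,.033,.033),cR=(.06,.03,.03),cL=(.06,-.03,.03),knob=(.032,0,.043)).items():
    w=k+tx*(X[0]-.032)+ty*X[1];u=(proj(S,[*w,.085+X[2]])-[330,215])*10;p=tuple(int(v) for v in u)
    cv2.circle(big,p,3,(0,255,0),-1);cv2.putText(big,n,(p[0]+5,p[1]),0,.4,(0,255,255),1)
cv2.imwrite("pics/v9.png",big[:600])
E
```

```text
time: 17.02
tool_pos: [0.512, 0.1409, 0.0922]
orientation: [0.129, 0.992, 0.0, -0.002]
ft_force: [-5.3, 3.0, 5.0]
opening: 0.687
time: 17.68
tool_pos: [0.535, 0.1343, 0.0923]
orientation: [0.129, 0.992, -0.0, -0.0]
ft_force: [-1.0, 0.2, -4.4]
opening: 0.686
[0.53499921 0.13426449 0.09226418] [-1.03969168  0.17547537 -4.39097499]
```

View pics/v9.png

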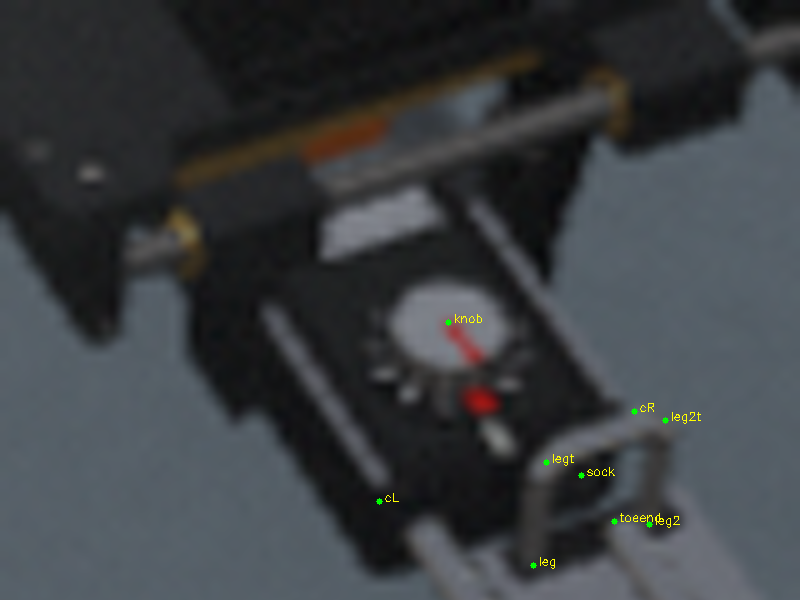

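Leg foot (527,568) matches the predicted "7 mm from box" point (533,565), so the leg is in line with the gap. Now the sideways shift, in two halves.

```bash
python3 -m jog '[[-1.3,-4.8,0,0,0,0,50],[-1.3,-4.8,0,0,0,0,50],[-1.3,-4.8,0,0,0,0,50],[0,0,0,0,0,0,50]]' && python3 -m jog '[[-1.3,-4.8,0,0,0,0,50],[-1.3,-4.8,0,0,0,0,50],[0,0,0,0,0,0,50]]' && python3 -m jog '[[-1.3,-4.8,0,0,0,0,50],[-1.3,-4.8,0,0,0,0,50],[-1.3,-4.8,0,0,0,0,50],[0,0,0,0,0,0,50],[0,0,0,0,0,0,50]]'
python3 - <<'E'
from h import *
im,_,st=shot("scene","s10.png");print(st["tool_pos"],st["ft_force"])
cv2.imwrite("pics/v10.png",cv2.resize(im[205:305,320:420],(600,600),interpolation=2))
E
```

```text
time: 18.07
tool_pos: [0.5313, 0.1174, 0.0925]
orientation: [0.13, 0.991, -0.0, -0.0]
ft_force: [-0.3, -0.4, -6.5]
opening: 0.684
time: 18.32
tool_pos: [0.5289, 0.1084, 0.0927]
orientation: [0.13, 0.992, -0.0, -0.0]
ft_force: [-0.2, -0.6, -6.7]
opening: 0.682
time: 18.73
tool_pos: [0.5252, 0.0951, 0.0928]
orientation: [0.129, 0.992, 0.0, 0.0]
ft_force: [0.4, -0.1, -6.3]
opening: 0.688
[0.52524739 0.09511569 0.09279356] [ 0.41006467 -0.1144273  -6.26329152]
```

View pics/v10.png

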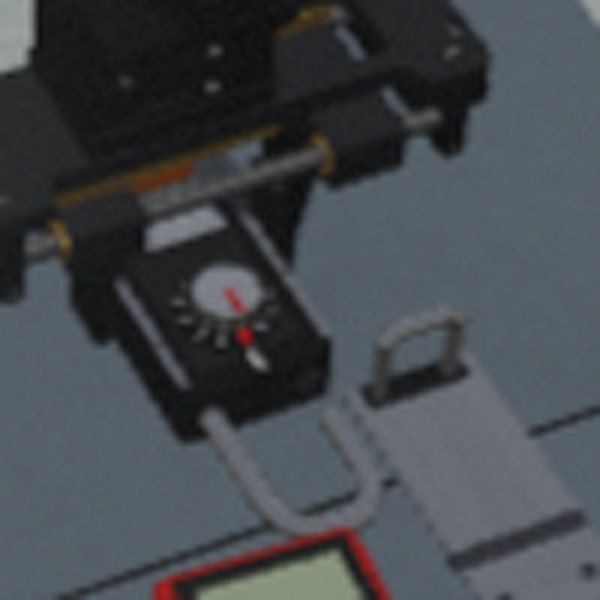

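Unhooked: the shackle is open, clear of the staple (420,350), and just short of the meter (270,560). Lifting straight up.

```bash
python3 -m jog '[[-2,0.5,4,0,0,0,50],[-2,0.5,8,0,0,0,50],[0,0,12,0,0,0,50],[0,0,16,0,0,0,50],[0,0,20,0,0,0,50],[0,0,20,0,0,0,50],[0,0,20,0,0,0,50],[0,0,18,0,0,0,50],[0,0,14,0,0,0,50],[0,0,10,0,0,0,50],[0,0,5,0,0,0,50],[0,0,2,0,0,0,50]]' 40 && python3 -m jog '[[0,0,0,0,0,0,50],[0,0,0,0,0,0,50],[0,0,0,0,0,0,50],[0,0,0,0,0,0,50],[0,0,0,0,0,0,50],[0,0,0,0,0,0,50]]'
python3 - <<'E'
from h import *
im,_,st=shot("scene","s11.png");t,_,_=shot("top","t11.png");print(st["tool_pos"],st["orientation"],st["ft_force"],st["joint_velocities"].round(3))
cv2.imwrite("pics/v11.png",np.hstack([cv2.resize(im[140:420,270:520],(500,560),interpolation=2),cv2.resize(t[95:280,240:330],(272,560),interpolation=2)]))
E
```

```text
time: 19.78
tool_pos: [0.5216, 0.0966, 0.2428]
orientation: [0.129, 0.992, 0.0, 0.001]
ft_force: [0.5, -0.2, -6.2]
opening: 0.684
time: 20.28
tool_pos: [0.5212, 0.0964, 0.2414]
orientation: [0.129, 0.992, -0.0, -0.0]
ft_force: [0.1, -0.5, -6.2]
opening: 0.684
[0.52116774 0.09643643 0.24143564] [ 1.29186455e-01  9.91620272e-01 -2.30064165e-04 -2.06757785e-04] [ 0.09905193 -0.52092015 -6.21737171] [ 0.    -0.002  0.001 -0.002 -0.001 -0.001  0.001]
```

View pics/v11.png

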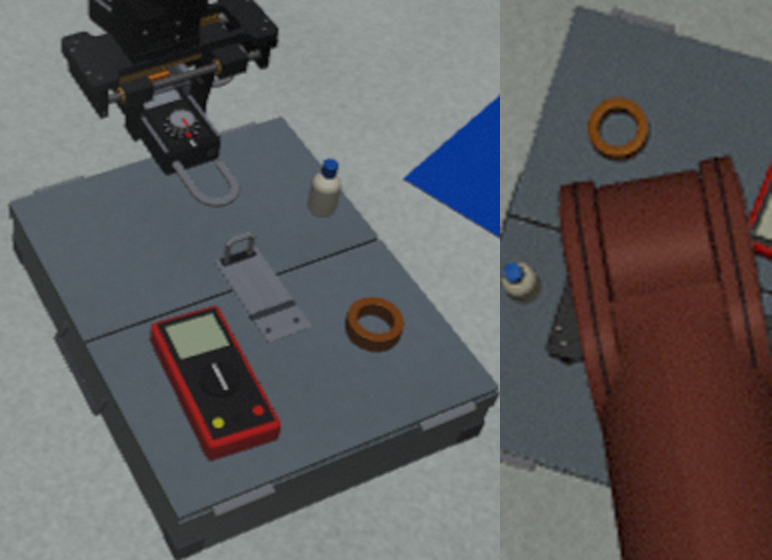

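Run:
```python
from h import *
a=cv2.imread("pics/scene0.png");b=cv2.imread("pics/s11.png")
for n,(l,t,r,bo) in dict(meter=(342,288,412,373),bottle=(420,218,442,252),roll=(438,287,478,316)).items():
    d=cv2.absdiff(a[t:bo,l:r],b[t:bo,l:r]);print(n,d.mean().round(2),np.percentile(d,99))
def org(f,im=None):
    im=cv2.imread(f) if im is None else im
    h=cv2.cvtColor(im,cv2.COLOR_BGR2HSV);m=cv2.inRange(h,(8,150,120),(28,255,255));m[:,:250]=0;m[:,400:]=0;m[340:]=0
    ys,xs=np.nonzero(m);return (len(xs),xs.min(),xs.max(),ys.min(),ys.max()) if len(xs) else None
im,_,st=shot("wrist","w11.png");print(org("pics/w6.png"),org("",im));print(st["tool_pos"],st["opening"]*87)
arm.job_done()
```

```text
meter 5.65 11.0
bottle 6.83 12.0
roll 5.48 10.0
(3359, np.int64(287), np.int64(361), np.int64(264), np.int64(329)) (3972, np.int64(287), np.int64(361), np.int64(256), np.int64(329))
[0.52123406 0.09642435 0.24158139] 60.20420656832842
the job is handed in; nothing more can be done
```

The job is done and handed in: the safe is unlocked, unhooked from the staple and held dial up about 15 cm above the lid. It took about 20 s of robot time against the 72 s limit.

- **Hood:** I pulled it back by its grip block. Its edge then measured 38.0 mm from the knob axis, which is the end-stop value.
- **Dial:** It started 4 notches before zero, so I turned it 120° clockwise. After I let go, the picture showed the red mark at the white index.
- **Shackle:** I gripped the safe and pulled until the force rose sharply, to about 40 N at the wrist. The scene view then showed the toe leg out of its socket with the gap free.
- **Unhooking:** I pushed forward until the staple leg was about 7 mm from the box, shifted 40 mm to the safe's -y, and lifted. The arm met only small forces.
- **Final state:** The arm was still, the gripper read 60.2 mm on the safe, and the wrist carried about 6 N, which is the safe's weight. The shackle looked open in the last scene picture.
- **Meter, bottle and roll:** Their areas in the scene picture matched the first picture to within noise.

**Checks that disagreed:**
- The first wrist picture was taken while the arm was still settling, which put the grip block about 1 cm off; I retook it.
- The scene camera read about 5 mm off in x compared with the other cameras, and I allowed for that.
- In the wrist view the hood's grip block appears about 8 px higher than during the pull, when the safe was slightly tilted. I put this down to the tilt and did not measure the hood again at the end.

I viewed 11 pictures, one over the budget of 10.

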